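# Pattern off the barbed hook

### The job

Two wooden pattern boards hang on barbed hooks. Take the board with the wide, rounded lower part off its hook (raise it, tilt it and back it over the barbed tip) and stand it upright, hole end up, in the slot of the wooden rack, resting on the slot's floor and roughly centred along it. Leave the narrow board hanging where it is.

Things in the scene. Friction and masses are not known exactly. Their poses are not given: they have to be found in the camera images.
- wide_pattern_mid (a point): Wide board: wood, 6 mm thick, 130 tall, 60 g, on hook_stand_1. From its lower edge: body 92 wide (lower corners rounded) 0-54; hole 34 wide 54-98; top strip 60 wide 98-130 (grip here). Point: 65 mm above lower edge, mid-thickness; hole centre 11 above it, strip centre 49 above. x: across the thickness (along the hook as it hangs), y: width, z: up to the strip.
- narrow_pattern_mid (a point): Narrow board, left hanging on hook_stand_2: same thickness, height, hole and top strip as the wide board, but its lower part is a plain tongue 34 mm wide. Point and axes as on the wide board.
- hook_stand_1: Steel hanger fixed to the bench, holds the wide board. Base 145 x 80 x 10 mm, post 14 mm thick. Origin on the bench under the post. Hook of 8 mm wire points along -x; wire centre (x, z) mm, y=0: post top (0, 127), low point where the board hangs (-60, 121), bend (-115, 127), tip in the point hook_tip. The stands may stand either way round.
- hook_tip (a point): Tip of the wide board's hook, 124 mm out from the post and 177 mm up, 50 mm above the bend; a 5 mm barb points 9 mm back and 8 down from it. The upright board's 44 mm hole cannot pass: raise it 18 mm (wire mid-hole), lean its top 40 degrees back to the post, slide out to the upturned end, lift it off upward. Free space above. Axes as hook_stand_1.
- hook_stand_2: A second hanger, the same shape as hook_stand_1, carrying the narrow board.
- slot_rack: Wooden rack fixed to the bench: 74 x 120 x 10 mm base and two walls 110 mm long, 12 thick, tops 70 mm above the bench. Between them one slot 22 mm wide, 60 deep, open above and at both ends. Origin: centre of the underside. y along the slot, x across it (slot centred at x = 0), z up; slot floor at z = 10 mm.

How it is judged:
By the outcome, as a careful person would: the job done as asked, in the order asked, and still so for the second after the job is handed in, with the robot touching nothing.
It also fails if it takes over 48 s, if anything falls off the work surface, if the arm or the gripper's body presses on something with over 40 N, if the wrist force passes 120 N, or if a joint passes its speed limit or range.

### The arm

A 6-joint arm with a two-finger parallel gripper is mounted at the origin on a cart in front of the work surface, level with it; the furniture and walls round the work are solid. World frame = base frame: x ahead of the robot, y to its left, z up, the work surface at z = 0. Lengths are in m, angles in rad, forces in N, time in s.
With the tool pointing down it reaches from about 0.35 to 0.775 m from the base axis. Payload 5.5 kg.
Tool frame: the origin (TCP) lies at the very end of the fingers, on their centre line; the grasp point (between the pads) lies env.pinch_z behind it (env.pinch_z is the distance from the TCP to the grasp point, in m); z points along the fingers, y is the line along which they close (so a half turn about z gives the same grasp; the last joint's range is limited). The gripper opens to 85 mm and grips with 20 to 120 N. Pads are 22 mm wide; open, the fingers measure 114 mm over their backs; the gripper's body (76 mm by 85 mm) begins 54 mm behind the grasp point. The pads swing forward as they close: fully open they stand 13 mm farther back than shut.
Start: joints at [0.991, 0.313, 0.046, 1.304, 0, 1.431], TCP at [0.245, 0.52, 0.231] pointing down, gripper open.
Joint ranges: [-2.76, 2.76], [-0.86, 1.69], [-1.03, 1.26], [-2.2, 2.34], [-1.47, 1.5], [-3.14, 3.14]. Speed limits (rad/s): [2.57, 2.57, 3.14, 3.14, 3.14, 3.14].

### API

Orientations are given as a unit quaternion [w, x, y, z].
In Python, from workcell import env, eyes gives the robot as it stands.
- The arm moves only by the shell command python3 -m jog 'ROWS' [FORCE]. ROWS is JSON, one flat list of numbers, 7 for each row, row after row: the shift along the world's x, y, z as a fraction of full scale, then the turn, a rotation vector about the world's x, y, z as a fraction of full scale, then the opening, from -1 (shut) to 1 (fully open), so that 0 is half open. A call has 1 to 12 rows; each row is the pose to reach, as a shift and turn from the pose commanded when the call began, turning the shorter way round; what a row does not reach only later rows make up. Full scale, the value 1, is 20 cm for a shift and pi rad for a turn. A row lasts 1/12 s, in which the tool goes at most 41.7 mm and 7.16 degrees, less where a joint would pass 70% of its speed; a pose out of reach is approached as far as the arm can. A call with a number of a shift or a turn outside -1 to 1 is refused whole. A call with a gripper value outside its range is refused whole. The fingers move at their own pace and stop on an object; FORCE is the grip in N (left out, the last holds). Time passes only in rows, so rows that repeat a pose let the fingers close. It gives the time, the measured TCP pose, the force, the opening and the grip force at its end, in the units of the state.
- env.get_state(): the state, without advancing time (a new reading comes with each control period).
- eyes.read_camera(name): name is "scene" or "top"; returns (picture, depth): 480x640x3 uint8, red, green, blue; 480x640 float32, m along the optical axis (not along the pixel's ray), 0 where there is no reading.
- eyes.calibration(name): a dict with "fx", "fy", "cx", "cy" (pixels), "k1" (the pictures are not rectified: a ray, as slopes to the right and down, at radius r is drawn at 1 + k1 r^2 times it, then the intrinsics apply), "R" (3x3) and "t" (3): a world point X has camera coordinates R X + t. Camera axes: x right, y down, z forward; pixel columns grow to the right and rows downward; lengths in m; the calibration is good to about 2 mm. A picture is of the moment at which its call begins. calibration takes no time and is no camera call.
- env.hand_in(): hands the job in; it is judged then, once.
The state is a dict: "clock": time; "joint_pos": joint angles; "qvel": joint speeds; "tau": joint torques, N m; "tcp_pos": TCP position; "orientation": TCP orientation; "wrist_force": force on the tool from outside, world axes, zero at the start; "ft_torque": the same for the moment, N m; "finger_gap": finger opening in m; "grip_force": force on a finger pad.
Only numpy, scipy, OpenCV 4.12 (cv2) and the standard library are available. Lean on these libraries where they do the work, as an engineer would, in place of code of your own. Each camera call takes 0.05 s, during which the arm holds its last target. There are 200 camera calls.

## Working session

There is one attempt and no reset: what is moved stays moved. The work goes in short steps, Python scripts to look and compute and a shell command to move; the robot and the scene stay as the last step left them, time stands still between calls to the robot, and variables do not carry over. Pictures are saved under pics/ and viewed, at most 10 in all, crops included, and the job is handed in when it is done.

```bash
ls; mkdir -p pics; cat > h.py <<'E'
import numpy as np, cv2
from workcell import env, eyes
def cam(n):
    p,d=eyes.read_camera(n); return p,d
def cloud(n,d):
    c=eyes.calibration(n)
    K=np.array([[c['fx'],0,c['cx']],[0,c['fy'],c['cy']],[0,0,1.]])
    v,u=np.mgrid[:480,:640]
    q=cv2.undistortPoints(np.stack([u,v],-1).reshape(-1,1,2).astype(np.float64),K,np.array([c['k1'],0,0,0,0.])).reshape(480,640,2)
    X=np.dstack([q[...,0]*d,q[...,1]*d,d])
    W=(X-np.array(c['t']))@np.array(c['R'])
    W[d==0]=np.nan
    return W
def snap(tag):
    out={}
    for n in('scene','top'):
        p,d=cam(n); cv2.imwrite(f'pics/{tag}_{n}.png',p[...,::-1]); out[n]=(p,cloud(n,d))
        np.savez(f'{tag}_{n}.npz',p=p,W=out[n][1])
    return out
E
python3 - <<'E'
from h import *
snap('a')
for n in('scene','top'): print(eyes.calibration(n))
print(env.get_state(),env.pinch_z)
E
```

```text
pics
{'fx': 498.0070661800804, 'fy': 498.0070661800804, 'cx': 311.7316014570494, 'cy': 239.41536119553638, 'k1': -0.0440938640634539, 'R': array([[ 0.74067571, -0.67185778, -0.00257175],
       [-0.32600551, -0.35604579, -0.87575785],
       [ 0.58746906,  0.64949097, -0.48274381]]), 't': array([-0.3757978 ,  0.2768883 ,  0.77568873])}
{'fx': 615.7687443082784, 'fy': 615.7687443082784, 'cx': 336.257457612806, 'cy': 235.9219931663692, 'k1': -0.20281653804025063, 'R': array([[-0.02743098, -0.99937457, -0.02231606],
       [-0.98475474,  0.03085238, -0.17119061],
       [ 0.17177205,  0.01727992, -0.98498516]]), 't': array([0.01483681, 0.49457197, 1.27711252])}
{'clock': 0.1, 'joint_pos': array([9.91424457e-01, 3.13914331e-01, 4.50968656e-02, 1.30361084e+00,
       9.77721048e-06, 1.43119915e+00]), 'qvel': array([-0.00031935, -0.00162084,  0.00247951, -0.00026144,  0.00015154,
       -0.0006053 ]), 'tau': array([ 3.02460234e-03, -4.81726241e+01,  2.99243939e+01,  1.27433095e-02,
       -1.05255435e-04, -3.36529183e-05]), 'tcp_pos': array([0.24454973, 0.51989884, 0.23050604]), 'orientation': array([-2.91634202e-04,  2.18119616e-01,  9.75921701e-01, -7.62109513e-04]), 'wrist_force': array([ 0.08253034,  0.58035499, -0.22726723]), 'ft_torque': array([-0.05828012, -0.02388385, -0.00215749]), 'grip_force': 0.0, 'finger_gap': 0.08530946033299236} 0.0187
```

View pics/a_scene.png

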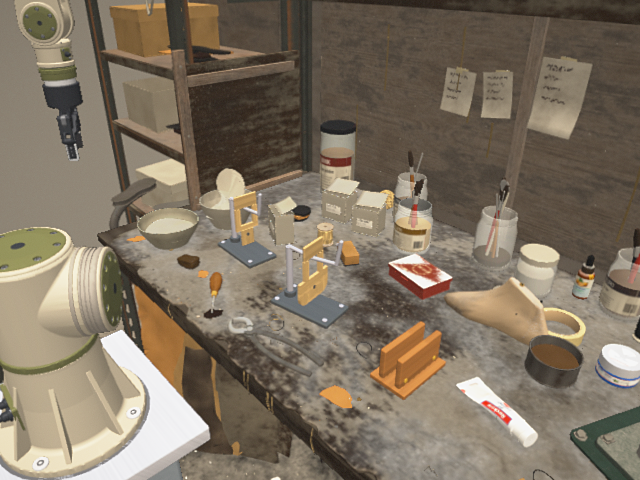

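View pics/a_top.png

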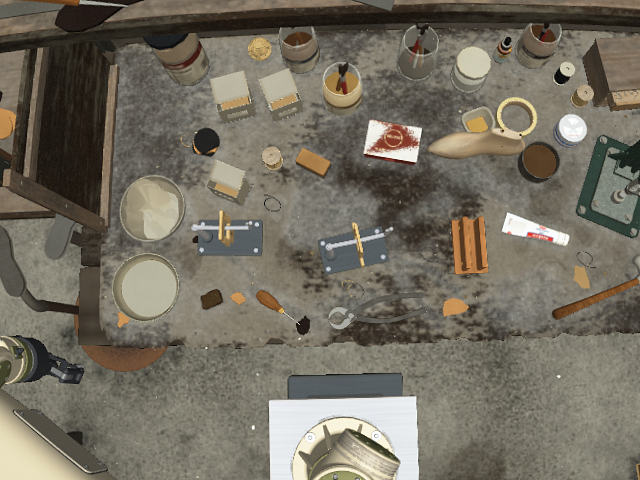

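The scene view shows stands near pixels (245,235) and (312,280), and the rack near (408,357). The top view shows the same stands at (228,235) and (355,248), with the rack at (470,245). I'll zoom in to tell the boards apart.

```bash
python3 - <<'E'
import cv2,numpy as np
s=cv2.imread('pics/a_scene.png');t=cv2.imread('pics/a_top.png')
a=cv2.resize(s[180:330,210:360],(400,400),interpolation=cv2.INTER_CUBIC)
b=cv2.resize(t[195:295,180:280],(400,200*2),interpolation=cv2.INTER_CUBIC)
c=cv2.resize(t[190:290,305:505],(800,400),interpolation=cv2.INTER_CUBIC)
cv2.imwrite('pics/b.png',cv2.resize(np.vstack([np.hstack([a,b]),c]),(600,600)))
W=np.load('a_top.npz')['W'];Ws=np.load('a_scene.npz')['W'];p=np.load('a_top.npz')['p'].astype(int)
# rack: tops of walls
def rep(m,n):
    P=W[m]; 
    r=cv2.minAreaRect(P[:,:2].astype(np.float32)); print(n,len(P),np.nanmean(P,0).round(4),np.array(r[0]).round(4),np.array(r[1]).round(4),r[2])
reg=np.zeros((480,640),bool);reg[205:285,440:500]=1
z=W[...,2]
rep(reg&(z>.06)&(z<.08),'walltops'); rep(reg&(z>.004),'rack')
blue=(p[...,2]-p[...,0]>0)&(p.sum(2)<330)
for n,(x0,x1,y0,y1) in {'L':(185,275,205,265),'R':(308,400,220,280)}.items():
    reg=np.zeros((480,640),bool);reg[y0:y1,x0:x1]=1
    rep(reg&(z>.004)&(z<.016),n+' base')
    wood=(p[...,0]-p[...,2]>50)
    rep(reg&wood&(z>.1),n+' boardtop')
    P=W[reg&wood&(z>.03)];print(np.nanmax(P[:,2]))
    m=reg&~wood&(z>.1); rep(m,n+' wire')
    hi=reg&~wood&(z>.16);rep(hi,n+' tip')
E
```

```text
walltops 620 [ 0.4678 -0.2917  0.0698] [ 0.4683 -0.2917] [0.1086 0.0467] 0.6485183238983154
rack 2268 [ 0.4656 -0.2868  0.0311] [ 0.4738 -0.2941] [0.1339 0.179 ] 86.8246078491211
L base 1981 [0.5031 0.2314 0.0096] [0.5127 0.24  ] [0.2045 0.1345] 88.2079086303711
L boardtop 185 [0.5031 0.2261 0.1457] [0.5044 0.2271] [0.0079 0.0586] 87.95703887939453
0.16191509337884732
L wire 258 [0.5047 0.2282 0.1334] [0.5019 0.2281] [0.1347 0.027 ] 82.65901184082031
L tip 29 [0.5026 0.167  0.175 ] [0.5024 0.1677] [0.0075 0.0148] 16.64851188659668
R base 2239 [ 0.4667 -0.0367  0.0098] [ 0.4702 -0.0363] [0.2008 0.132 ] 88.16959381103516
R boardtop 120 [ 0.4688 -0.0444  0.1504] [ 0.4704 -0.0447] [0.0588 0.0058] 11.03537368774414
0.16350249629734487
R wire 304 [ 0.4701 -0.0439  0.134 ] [ 0.4686 -0.0454] [0.1277 0.052 ] 82.89888763427734
R tip 31 [ 0.4807 -0.1028  0.1746] [ 0.4696 -0.0801] [0.0075 0.0685] 26.69837760925293
```

View pics/b.png

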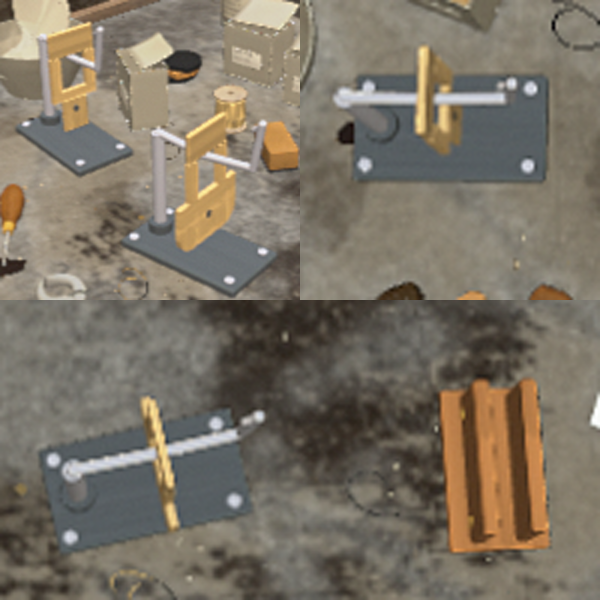

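The right-hand stand holds the wide board, with its hook pointing roughly along -y toward the rack. Next I'll fit the poses precisely.

```bash
cat > fit.py <<'E'
import numpy as np,cv2
def line(P):
    c=np.median(P,0); 
    vx,vy,x,y=cv2.fitLine(P[:,:2].astype(np.float32),cv2.DIST_HUBER,0,.001,.001).ravel(); 
    return (x.round(4),y.round(4)),np.degrees(np.arctan2(vy,vx)).round(2)
D={n:np.load(f'a_{n}.npz') for n in('top','scene')}
for n in D:
    W=D[n]['W'];p=D[n]['p'].astype(int);wood=(p[...,0]-p[...,2]>45)
    x,y,z=np.moveaxis(W,-1,0)
    box=(abs(x-.469)<.06)&(y<.06)&(y>-.14)
    print(n); w=box&~wood&(z>.112)
    P=W[w&(z<.14)]; print(' wire',len(P),line(P),P[:,1].min(),P[:,1].max())
    P=W[w&(z>.145)&(y<-.07)]; print(' upturn',len(P),P.mean(0).round(4)); 
    if len(P): print('  top',P[P[:,2].argsort()[-6:]].mean(0).round(4))
    P=W[w&(y>.0)]; print(' post',len(P),P.mean(0).round(4))
    b=box&wood&(abs(y+.045)<.03)
    for lo,hi in((.02,.08),(.08,.125),(.128,.17)):
        P=W[b&(z>lo)&(z<hi)]; print(' board',lo,len(P),P.mean(0).round(4),line(P),P.min(0).round(4),P.max(0).round(4))
    r=wood&(abs(x-.468)<.09)&(abs(y+.292)<.06)
    P=W[r&(z>.066)&(z<.075)]; print(' walltop',len(P),P.mean(0).round(4),cv2.minAreaRect(P[:,:2].astype(np.float32)))
    for s in(1,-1):
        Q=P[(P[:,1]+.292)*s>0.005]; print('  wall',len(Q),line(Q),Q.mean(0).round(4),Q[:,0].min(),Q[:,0].max())
E
python3 fit.py
```

```text
top
 wire 248 ((np.float32(0.4663), np.float32(-0.0242)), np.float32(-78.9)) -0.10223011660300887 0.02030127970855901
 upturn 36 [ 0.4815 -0.1038  0.171 ]
  top [ 0.483  -0.1069  0.182 ]
 post 59 [0.4593 0.0116 0.1288]
 board 0.02 46 [ 0.4622 -0.0443  0.0614] ((np.float32(0.4764), np.float32(-0.041)), np.float32(10.85)) [ 0.4259 -0.0562  0.0299] [ 0.513  -0.0339  0.08  ]
 board 0.08 58 [ 0.462  -0.0453  0.0913] ((np.float32(0.4775), np.float32(-0.0416)), np.float32(11.46)) [ 0.4252 -0.056   0.0801] [ 0.5164 -0.034   0.1247]
 board 0.128 108 [ 0.4694 -0.0444  0.1548] ((np.float32(0.4694), np.float32(-0.0444)), np.float32(10.87)) [ 0.4417 -0.0512  0.1295] [ 0.499  -0.037   0.1635]
 walltop 507 [ 0.4683 -0.2917  0.0705] ((0.46833357214927673, -0.2916785478591919), (0.1086176186800003, 0.04667114466428757), 0.6798129081726074)
  wall 239 ((np.float32(0.4694), np.float32(-0.2737)), np.float32(0.8)) [ 0.4694 -0.2737  0.0706] 0.4150775160280206 0.5224139243638716
  wall 268 ((np.float32(0.4674), np.float32(-0.3078)), np.float32(0.97)) [ 0.4674 -0.3078  0.0705] 0.414210610956292 0.5227948223
[... 417 characters left out ...]
  0.1023] ((np.float32(0.4588), np.float32(-0.0478)), np.float32(10.3)) [ 0.4387 -0.0682  0.08  ] [ 0.5004 -0.0376  0.1249]
 board 0.128 275 [ 0.4679 -0.0461  0.143 ] ((np.float32(0.4717), np.float32(-0.0454)), np.float32(10.88)) [ 0.4391 -0.0535  0.128 ] [ 0.5002 -0.0343  0.1553]
 walltop 458 [ 0.4634 -0.2951  0.0674] ((0.4688818156719208, -0.291922926902771), (0.10845176875591278, 0.04551071301102638), 0.1955612599849701)
  wall 186 ((np.float32(0.4624), np.float32(-0.2749)), np.float32(-0.0)) [ 0.4642 -0.2748  0.067 ] 0.4147011886914046 0.5215889280046438
  wall 272 ((np.float32(0.4629), np.float32(-0.309)), np.float32(0.05)) [ 0.4629 -0.309   0.0677] 0.4147183181456806 0.5231762424407407
```

```bash
cat > sim.py <<'E'
import numpy as np
from itertools import pairwise
wire=[(-60,127),(0,121),(55,127),(64,177)]; barb=[(64,177),(55,169)]
def samp(pl): return np.vstack([np.linspace(a,b,60) for a,b in pairwise(pl)])
Wp=samp(wire);Bp=samp(barb)
rects={'strip':(22,54,-3,3),'body':(-76,-22,-3,3),'fo':(29,100,3,22),'fi':(29,100,-22,-3),'grip':(101,200,-44,44)}
def clear(s,z,th):
    t=np.radians(th);u=np.array([-np.sin(t),np.cos(t)]);n=np.array([np.cos(t),np.sin(t)])
    o={}
    for P,r in((Wp,4),(Bp,3)):
        d=P-[s,z];a=d@u;b=d@n
        for k,(a0,a1,b0,b1) in rects.items():
            q=np.hypot(np.maximum(np.maximum(a0-a,a-a1),0),np.maximum(np.maximum(b0-b,b-b1),0)).min()-r
            o[k]=min(o.get(k,99),q)
    return o
if __name__=='__main__':
  for th in(35,40,45,50,55):
    # best s for each lift height
    tot=99;path=[]
    for z in range(121,255,6):
        c=[(min(clear(s,z,th).values()),s) for s in range(0,90,2)]
        m,s=max(c);path.append((z,s,round(m,1)))
    print(th,path)
E
python3 sim.py
```

```text
35 [(121, 34, np.float64(7.0)), (127, 38, np.float64(12.0)), (133, 44, np.float64(6.6)), (139, 50, np.float64(4.2)), (145, 54, np.float64(5.3)), (151, 56, np.float64(6.2)), (157, 58, np.float64(7.1)), (163, 62, np.float64(9.4)), (169, 64, np.float64(10.9)), (175, 68, np.float64(13.8)), (181, 74, np.float64(16.9)), (187, 82, np.float64(22.5)), (193, 84, np.float64(26.4)), (199, 88, np.float64(30.2)), (205, 88, np.float64(31.1)), (211, 88, np.float64(33.0)), (217, 88, np.float64(35.7)), (223, 88, np.float64(39.0)), (229, 88, np.float64(42.5)), (235, 88, np.float64(45.9)), (241, 88, np.float64(49.4)), (247, 88, np.float64(52.8)), (253, 88, np.float64(56.3))]
40 [(121, 36, np.float64(4.0)), (127, 36, np.float64(9.9)), (133, 46, np.float64(7.6)), (139, 50, np.float64(5.6)), (145, 54, np.float64(6.8)), (151, 56, np.float64(7.7)), (157, 58, np.float64(8.1)), (163, 62, np.float64(9.8)), (169, 64, np.float64(12.0)), (175, 68, np.float64(13.9)), (181, 72, np.float64(16.7)), (187, 78, np.float64(21.0)), (193, 82, np.float64(25.8)), (199, 86, np.float64(29.0)), (205, 88, np.float64(33.0)), (211,
[... 1525 characters left out ...]
), (253, 88, np.float64(66.6))]
55 [(121, 88, np.float64(-4.0)), (127, 36, np.float64(0.6)), (133, 44, np.float64(5.5)), (139, 54, np.float64(10.0)), (145, 56, np.float64(11.4)), (151, 56, np.float64(11.4)), (157, 58, np.float64(10.7)), (163, 60, np.float64(11.5)), (169, 62, np.float64(13.3)), (175, 64, np.float64(15.1)), (181, 68, np.float64(17.2)), (187, 72, np.float64(19.3)), (193, 76, np.float64(23.3)), (199, 78, np.float64(26.4)), (205, 80, np.float64(29.5)), (211, 80, np.float64(33.4)), (217, 82, np.float64(38.4)), (223, 84, np.float64(43.5)), (229, 86, np.float64(48.6)), (235, 88, np.float64(53.9)), (241, 88, np.float64(59.4)), (247, 88, np.float64(64.1)), (253, 88, np.float64(69.0))]
```

```bash
python3 -m jog '[0.3,-1,0.3,0,0,0.2,0, 0.3,-1,0.3,0,0,0.2,0, 0.3,-1,0.3,0,0,0.2,0, 0.3,-1,0.3,0,0,0.2,0, 0.3,-1,0.3,0,0,0.2,0, 0.3,-1,0.3,0,0,0.2,0, 0.3,-1,0.3,0,0,0.2,0]' 40
python3 -m jog '[0.4,-1,0,0,0,0,0, 0.4,-1,0,0,0,0,0, 0.4,-1,0,0,0,0,0, 0.4,-1,0,0,0,0,0, 0.4,-1,0,0,0,0,0, 0.4,-1,0,0,0,0,0, 0.4,-1,0,0,0,0,0]'
python3 -m jog '[0.4,-0.8,0,0,0,0,0, 0.4,-0.8,0,0,0,0,0, 0.4,-0.8,0,0,0,0,0, 0.4,-0.8,0,0,0,0,0, 0.4,-0.8,0,0,0,0,0, 0.4,-0.8,0,0,0,0,0, 0.4,-0.8,0,0,0,0,0]'
```

```text
clock: 0.68
tcp_pos: [0.3057, 0.3175, 0.2927]
orientation: [0.001, -0.093, 0.996, -0.0]
wrist_force: [0.4, 1.2, -1.0]
finger_gap: 0.0428
grip_force: 0.0
clock: 1.27
tcp_pos: [0.3857, 0.1184, 0.2908]
orientation: [-0.0, -0.091, 0.996, 0.0]
wrist_force: [-0.4, -0.5, 0.7]
finger_gap: 0.0428
grip_force: 0.0
clock: 1.85
tcp_pos: [0.4646, -0.0384, 0.2907]
orientation: [-0.001, -0.094, 0.996, 0.001]
wrist_force: [-0.6, 1.0, -0.3]
finger_gap: 0.0427
grip_force: 0.0
```

```bash
python3 -m jog '[0.022,-0.023,-0.3,0,0,0.001,0, 0.022,-0.023,-0.3,0,0,0.001,0, 0.022,-0.023,-0.5,0,0,0.001,0, 0.022,-0.023,-0.6,0,0,0.001,0, 0.022,-0.023,-0.7,0,0,0.001,0, 0.022,-0.023,-0.79,0,0,0.001,0, 0.022,-0.023,-0.79,0,0,0.001,0]'
python3 - <<'E'
from h import *
o=snap('c')
s=o['scene'][0][190:310,240:400];t=o['top'][0][160:280,280:440]
cv2.imwrite('pics/c.png',np.vstack([cv2.resize(a,(400,300),interpolation=2) for a in(s,t)])[...,::-1])
E
```

```text
clock: 2.43
tcp_pos: [0.4659, -0.0409, 0.1302]
orientation: [-0.003, -0.097, 0.995, 0.002]
wrist_force: [-1.0, 0.8, -0.4]
finger_gap: 0.0425
grip_force: 0.0
```

View pics/c.png

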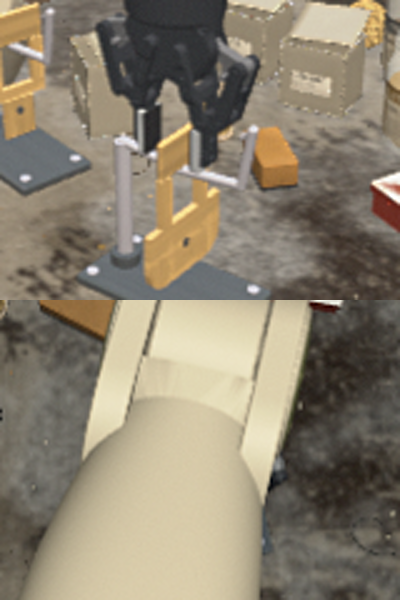

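The fingers straddle the top strip (at about (175,150) in the crop), with one on each side and both above the wire. Closing.

```bash
python3 -m jog '[0,0,0,0,0,0,-0.5, 0,0,0,0,0,0,-1, 0,0,0,0,0,0,-1, 0,0,0,0,0,0,-1, 0,0,0,0,0,0,-1, 0,0,0,0,0,0,-1, 0,0,0,0,0,0,-1, 0,0,0,0,0,0,-1]' 50
python3 - <<'E'
from h import *
print(env.get_state())
o=snap('d')
W=o['scene'][1];p=o['scene'][0].astype(int);wood=(p[...,0]-p[...,2]>45)
x,y,z=np.moveaxis(W,-1,0);b=wood&(abs(x-.469)<.06)&(abs(y+.045)<.03)
for lo,hi in((.02,.08),(.08,.125),(.125,.17)):
    P=W[b&(z>lo)&(z<hi)];print(lo,len(P),P.mean(0).round(4),P.max(0))
E
```

```text
clock: 3.2
tcp_pos: [0.4701, -0.0442, 0.1345]
orientation: [0.001, -0.096, 0.995, 0.0]
wrist_force: [-1.2, 2.1, 5.7]
finger_gap: 0.0046
grip_force: 52.1
{'clock': 3.2, 'joint_pos': array([-0.26477645,  0.16913376, -0.38733424,  1.01220886,  0.00125207,
       -0.45629778]), 'qvel': array([ 2.36106226e-05,  1.21136836e-03, -3.52741290e-04,  4.29454467e-04,
       -6.42260669e-05, -4.96847050e-04]), 'tau': array([-1.08181592e+00, -3.45960259e+01,  2.57612604e+01, -4.77245282e-01,
       -6.62750155e-01,  4.35306196e-03]), 'tcp_pos': array([ 0.47011539, -0.04419026,  0.13452017]), 'orientation': array([ 1.21245555e-03, -9.56149656e-02,  9.95417633e-01,  2.11936628e-04]), 'wrist_force': array([-1.24032485,  2.12941766,  5.72410659]), 'ft_torque': array([0.50799566, 0.14845905, 0.01407286]), 'grip_force': 52.09118127822876, 'finger_gap': 0.004571132701175861}
0.02 681 [ 0.4674 -0.0467  0.0547] [ 0.51956866 -0.03204316  0.07986902]
0.08 221 [ 0.4638 -0.0468  0.1033] [ 0.49984864 -0.03713311  0.12497788]
0.125 141 [ 0.4544 -0.0492  0.1406] [ 0.49820191 -0.03110469  0.15859797]
```

```bash
cat > path.py <<'E'
from sim import *
import sim
sim.rects['fo']=(31,100,3,22);sim.rects['fi']=(31,100,-22,-3)
L=31.5
wp=[(0,121,0),(5,122,7),(10,123,14),(15,124,21),(20,125,28),(26,127,35),(33,129,40),(40,131,45),(47,134,45),(52,139,45),(56,147,45),(57,155,45),(60,163,45),(64,170,45),(67,177,45),(72,186,45),(78,197,45),(82,215,45),(85,235,45),(85,255,45)]
g=np.array([-.191,.982])
for s,z,t in wp:
    c=clear(s,z,t);k=min(c,key=c.get)
    r=np.radians(t);st=s-L*np.sin(r);zt=z+L*np.cos(r)-134.5
    sh=np.r_[-g*st,zt]/200; f=t/180
    print((s,z,t),k,round(c[k],1),'|',sh.round(3),np.round([-.982*f,-.191*f],3))
E
python3 path.py
python3 -m jog '[0,0,0.05,0,0,0,-1, 0,0,0.1,0,0,0,-1, 0,0,0.1,0,0,0,-1, 0,0,0.1,0,0,0,-1]'
```

```text
(0, 121, 0) strip 17.5 | [ 0.   -0.    0.09] [-0. -0.]
(5, 122, 7) body 17.5 | [ 0.001 -0.006  0.094] [-0.038 -0.007]
(10, 123, 14) body 16.5 | [ 0.002 -0.012  0.095] [-0.076 -0.015]
(15, 124, 21) body 15.2 | [ 0.004 -0.018  0.095] [-0.115 -0.022]
(20, 125, 28) body 13.5 | [ 0.005 -0.026  0.092] [-0.153 -0.03 ]
(26, 127, 35) body 10.7 | [ 0.008 -0.039  0.092] [-0.191 -0.037]
(33, 129, 40) body 8.3 | [ 0.012 -0.063  0.093] [-0.218 -0.042]
(40, 131, 45) body 5.8 | [ 0.017 -0.087  0.094] [-0.246 -0.048]
(47, 134, 45) body 7.4 | [ 0.024 -0.121  0.109] [-0.246 -0.048]
(52, 139, 45) body 7.9 | [ 0.028 -0.146  0.134] [-0.246 -0.048]
(56, 147, 45) body 9.8 | [ 0.032 -0.166  0.174] [-0.246 -0.048]
(57, 155, 45) strip 9.0 | [ 0.033 -0.171  0.214] [-0.246 -0.048]
(60, 163, 45) body 10.9 | [ 0.036 -0.185  0.254] [-0.246 -0.048]
(64, 170, 45) strip 13.2 | [ 0.04  -0.205  0.289] [-0.246 -0.048]
(67, 177, 45) body 15.3 | [ 0.043 -0.22   0.324] [-0.246 -0.048]
(72, 186, 45) body 18.6 | [ 0.047 -0.244  0.369] [-0.246 -0.048]
(78, 197, 45) body 23.5 | [ 0.053 -0.274  0.424] [-0.246 -0.048]
(82, 215, 45) body 33.4 | [ 0.057 -0.293  0.514] [-0.246 -0.048]
(85, 235, 45) body 48.9 | [ 0.06  -0.308  0.614] [-0.246 -0.048]
(85, 255, 45) body 63.0 | [ 0.06  -0.308  0.714] [-0.246 -0.048]
clock: 3.63
tcp_pos: [0.4699, -0.0447, 0.1543]
orientation: [0.001, -0.096, 0.995, -0.0]
wrist_force: [0.5, 0.2, -0.4]
finger_gap: 0.005
grip_force: 51.1
```

```bash
python3 -m jog '[0.001,-0.006,-0.005,-0.038,-0.007,0,-1, 0.002,-0.012,-0.004,-0.076,-0.015,0,-1, 0.004,-0.018,-0.004,-0.115,-0.022,0,-1, 0.005,-0.026,-0.006,-0.153,-0.03,0,-1, 0.008,-0.039,-0.006,-0.191,-0.037,0,-1, 0.01,-0.05,-0.006,-0.218,-0.042,0,-1, 0.012,-0.063,-0.006,-0.232,-0.045,0,-1, 0.017,-0.087,-0.005,-0.246,-0.048,0,-1, 0.017,-0.087,-0.005,-0.246,-0.048,0,-1, 0.017,-0.087,-0.005,-0.246,-0.048,0,-1]'
python3 - <<'E'
from h import *
print(env.get_state()['joint_pos'].round(2))
o=snap('e')
cv2.imwrite('pics/e.png',cv2.resize(o['scene'][0][180:320,240:420],(720,560),interpolation=2)[...,::-1])
E
```

```text
clock: 4.47
tcp_pos: [0.4721, -0.0613, 0.1515]
orientation: [0.036, -0.089, 0.92, -0.381]
wrist_force: [0.1, 0.7, -0.6]
finger_gap: 0.0051
grip_force: 51.1
[ 0.15  0.2  -0.54  0.79 -0.78 -0.06]
```

View pics/e.png

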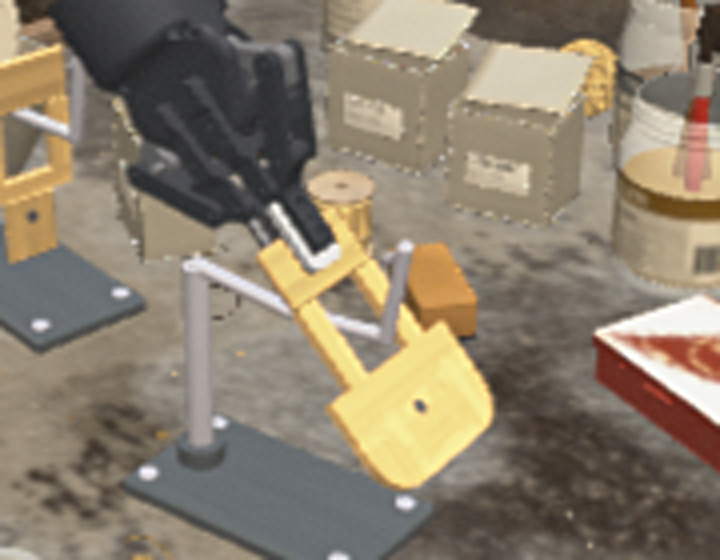

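The board is tilted about 45° with the wire through the hole, at (385,330) in the crop, and the wrist shows no contact force. Next I'll slide it out and up along the upturned end.

```bash
python3 -m jog '[0.004,-0.017,0.007,0,0,0,-1, 0.007,-0.034,0.015,0,0,0,-1, 0.011,-0.059,0.04,0,0,0,-1, 0.015,-0.079,0.08,0,0,0,-1, 0.015,-0.081,0.1,0,0,0,-1, 0.016,-0.084,0.12,0,0,0,-1, 0.016,-0.084,0.12,0,0,0,-1, 0.016,-0.084,0.12,0,0,0,-1]'
python3 - <<'E'
from h import *
o=snap('f')
cv2.imwrite('pics/f.png',cv2.resize(o['scene'][0][170:310,270:410],(500,500),interpolation=2)[...,::-1])
E
```

```text
clock: 5.23
tcp_pos: [0.476, -0.0785, 0.1767]
orientation: [0.037, -0.088, 0.919, -0.382]
wrist_force: [-0.8, 1.1, -0.9]
finger_gap: 0.0047
grip_force: 51.1
```

View pics/f.png

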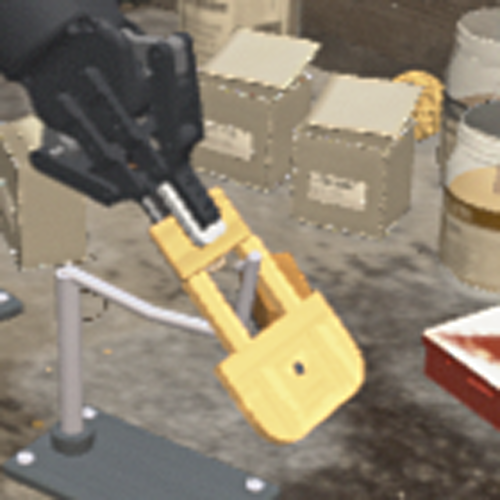

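The hook tip at (255,258) in the crop is inside the hole and clear of both strip and body. I'll keep lifting.

```bash
python3 -m jog '[0.003,-0.014,0.04,0,0,0,-1, 0.007,-0.034,0.075,0,0,0,-1, 0.01,-0.049,0.11,0,0,0,-1, 0.014,-0.073,0.155,0,0,0,-1, 0.02,-0.103,0.21,0,0,0,-1, 0.024,-0.122,0.3,0,0,0,-1, 0.027,-0.137,0.4,0,0,0,-1, 0.027,-0.137,0.6,0,0,0,-1, 0.027,-0.137,0.6,0,0,0,-1, 0.027,-0.137,0.6,0,0,0,-1]'
```

```text
clock: 6.17
tcp_pos: [0.4828, -0.1064, 0.3]
orientation: [0.04, -0.087, 0.919, -0.382]
wrist_force: [-0.2, 0.8, -2.2]
finger_gap: 0.0054
grip_force: 51.1
```

```bash
python3 -m jog '[-0.02,-0.2,0.1,0,0,0,-1, -0.05,-0.4,0.1,0.05,0.01,0,-1, -0.07,-0.6,0.1,0.1,0.02,0,-1, -0.07,-0.7,0.1,0.15,0.03,0,-1, -0.07,-0.8,0.1,0.2,0.039,0,-1, -0.07,-0.9,0.1,0.23,0.045,0,-1, -0.07,-0.92,0.1,0.246,0.048,0,-1, -0.07,-0.92,0.1,0.246,0.048,0,-1, -0.07,-0.92,0.1,0.246,0.048,0,-1, -0.07,-0.92,0.1,0.246,0.048,0,-1]'
python3 -m jog '[0,0,0,0,0,-0.029,-1, 0,0,0,0,0,-0.057,-1, 0,0,0,0,0,-0.057,-1, 0,0,0,0,0,-0.057,-1, 0,0,0,0,0,-0.057,-1]'
python3 - <<'E'
from h import *
print(env.get_state()['joint_pos'].round(2))
o=snap('g')
cv2.imwrite('pics/g.png',cv2.resize(np.hstack([o['scene'][0][170:400,310:470],o['top'][0][140:370,390:550]]),(800,575),interpolation=2)[...,::-1])
for n in o:
    p,W=o[n];p=p.astype(int);wood=(p[...,0]-p[...,2]>45);x,y,z=np.moveaxis(W,-1,0)
    b=wood&(abs(x-.469)<.08)&(abs(y+.29)<.04)&(z>.16)
    P=W[b];print(n,len(P))
    if len(P)<20: continue
    for lo,hi in((.2,.24),(.24,.28),(.28,.33),(.2,.33)):
        Q=P[(P[:,2]>lo)&(P[:,2]<hi)]
        if len(Q)>9:
            A=np.c_[Q[:,0]-.4685,np.ones(len(Q))];k=np.linalg.lstsq(A,Q[:,1],rcond=None)[0]
            print(lo,len(Q),Q.min(0).round(4),Q.max(0).round(4),'yaw',np.degrees(np.arctan(k[0])).round(2),'y@c',k[1].round(4))
E
```

```text
clock: 7.0
tcp_pos: [0.4668, -0.2911, 0.3147]
orientation: [-0.001, -0.095, 0.995, 0.0]
wrist_force: [0.6, 0.1, -1.1]
finger_gap: 0.0047
grip_force: 51.0
clock: 7.42
tcp_pos: [0.4672, -0.2886, 0.3167]
orientation: [0.0, -0.008, 1.0, -0.0]
wrist_force: [-0.1, -0.4, -1.0]
finger_gap: 0.0045
grip_force: 51.0
[-0.7   0.25  0.17  1.49 -0.   -0.72]
scene 2230
0.2 642 [ 0.4211 -0.2935  0.2057] [ 0.5155 -0.2857  0.24  ] yaw 0.18 y@c -0.2914
0.24 721 [ 0.4209 -0.294   0.24  ] [ 0.5166 -0.2853  0.28  ] yaw 0.32 y@c -0.2908
0.28 473 [ 0.4356 -0.3021  0.2801] [ 0.5009 -0.2744  0.3296] yaw 0.24 y@c -0.2907
0.2 1836 [ 0.4209 -0.3021  0.2057] [ 0.5166 -0.2744  0.3296] yaw 0.22 y@c -0.291
top 1382
```

View pics/g.png

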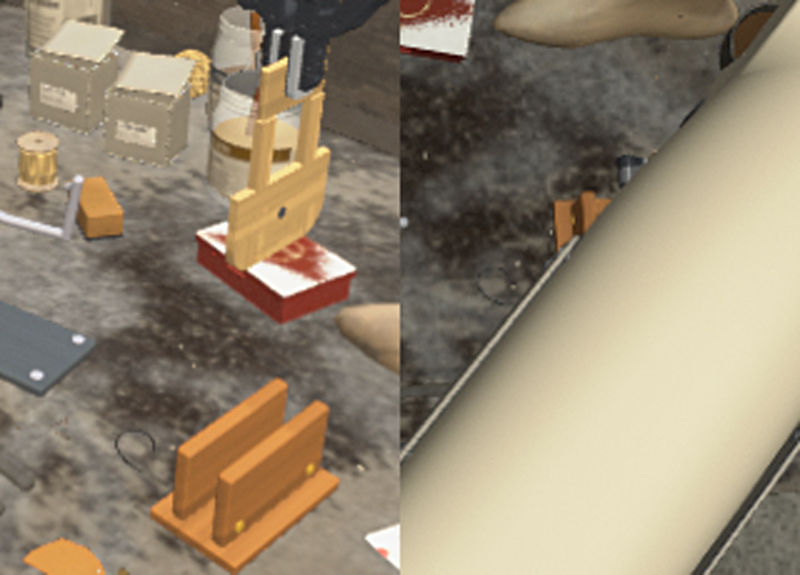

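The board is upright at (280,190) in the crop, directly above the slot at (250,470). It needs about 3 mm more in -y to centre, and then it can go down.

```bash
python3 -m jog '[0,-0.016,0,0,0,0.001,-1, 0,-0.016,-0.2,0,0,0.001,-1, 0,-0.016,-0.4,0,0,0.001,-1, 0,-0.016,-0.6,0,0,0.001,-1, 0,-0.016,-0.7,0,0,0.001,-1, 0,-0.016,-0.8,0,0,0.001,-1, 0,-0.016,-0.88,0,0,0.001,-1, 0,-0.016,-0.92,0,0,0.001,-1, 0,-0.016,-0.92,0,0,0.001,-1, 0,-0.016,-0.92,0,0,0.001,-1]'
python3 - <<'E'
from h import *
o=snap('k')
cv2.imwrite('pics/k.png',cv2.resize(o['scene'][0][240:410,340:480],(560,600),interpolation=2)[...,::-1])
E
```

```text
clock: 8.35
tcp_pos: [0.4673, -0.2933, 0.1326]
orientation: [-0.0, -0.008, 1.0, 0.0]
wrist_force: [1.3, 0.2, -0.7]
finger_gap: 0.0048
grip_force: 51.0
```

View pics/k.png

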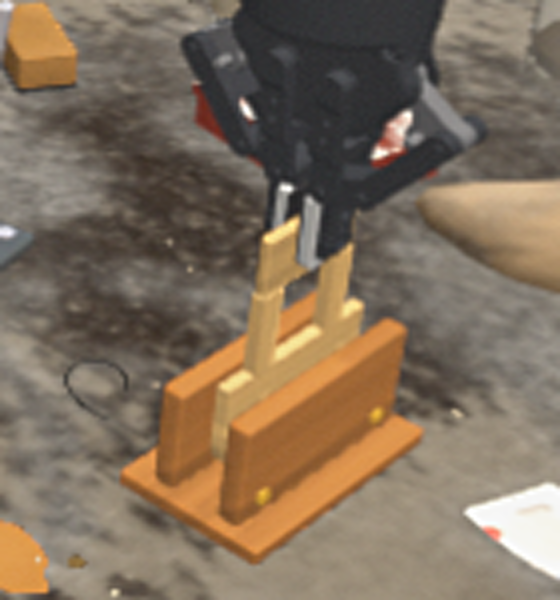

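The board is inside the slot between the walls. I'll lower it until it touches the floor.

```bash
python3 -m jog '[0,0.006,-0.03,0,0,0,-1, 0,0.006,-0.055,0,0,0,-1, 0,0.006,-0.055,0,0,0,-1, 0,0.006,-0.055,0,0,0,-1, 0,0.006,-0.055,0,0,0,-1]'
python3 -m jog '[0,0,-0.01,0,0,0,-1, 0,0,-0.01,0,0,0,-1, 0,0,-0.01,0,0,0,-1, 0,0,-0.01,0,0,0,-1]'
```

```text
clock: 8.87
tcp_pos: [0.4672, -0.2918, 0.1214]
orientation: [-0.0, -0.008, 1.0, 0.0]
wrist_force: [0.6, 0.2, -0.6]
finger_gap: 0.0046
grip_force: 51.0
clock: 9.2
tcp_pos: [0.4672, -0.2919, 0.1194]
orientation: [0.0, -0.008, 1.0, 0.0]
wrist_force: [0.5, 0.1, -1.4]
finger_gap: 0.0045
grip_force: 51.0
```

```bash
python3 -m jog '[0,0,-0.01,0,0,0,-1, 0,0,-0.01,0,0,0,-1, 0,0,-0.01,0,0,0,-1, 0,0,-0.01,0,0,0,-1]'
```

```text
clock: 9.53
tcp_pos: [0.4675, -0.2922, 0.1177]
orientation: [0.0, -0.008, 1.0, -0.0]
wrist_force: [0.8, -1.0, 2.8]
finger_gap: 0.0049
grip_force: 51.5
```

```bash
python3 -m jog '[0,0,-0.003,0,0,0,-1, 0,0,-0.003,0,0,0,-1, 0,0,-0.003,0,0,0,-0.88, 0,0,-0.003,0,0,0,-0.84, 0,0,-0.003,0,0,0,-0.8, 0,0,-0.003,0,0,0,-0.75, 0,0,-0.003,0,0,0,-0.7, 0,0,-0.003,0,0,0,-0.65, 0,0,-0.003,0,0,0,-0.6, 0,0,-0.003,0,0,0,-0.5, 0,0,-0.003,0,0,0,-0.5]' 20
python3 - <<'E'
from h import *
o=snap('m')
cv2.imwrite('pics/m.png',cv2.resize(o['scene'][0][240:410,340:480],(560,600),interpolation=2)[...,::-1])
E
```

```text
clock: 10.45
tcp_pos: [0.4672, -0.2919, 0.1167]
orientation: [-0.0, -0.008, 1.0, 0.0]
wrist_force: [0.7, -0.4, 0.3]
finger_gap: 0.0214
grip_force: 0.0
```

View pics/m.png

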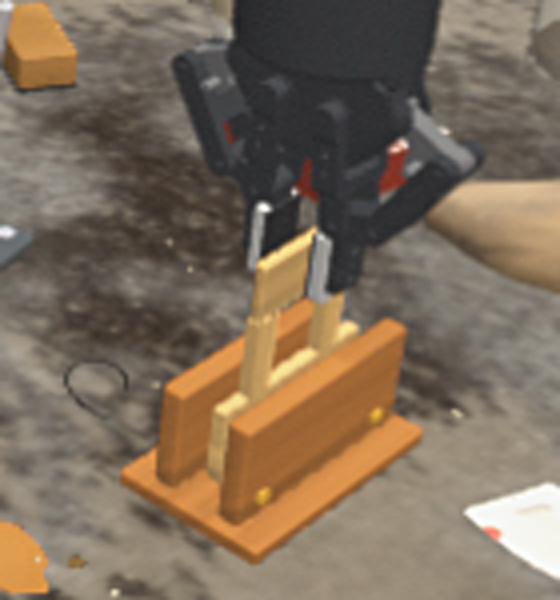

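The board is in the slot and released, and may be leaning slightly toward the near finger. I'll open a bit more, rise straight up and measure.

```bash
python3 -m jog '[0,0,0,0,0,0,-0.3, 0,0,0,0,0,0,-0.1, 0,0,0,0,0,0,0, 0,0,0,0,0,0,0, 0,0,0,0,0,0,0]'
python3 -m jog '[0,0,0.05,0,0,0,0, 0,0,0.15,0,0,0,0, 0,0,0.3,0,0,0,0, 0,0,0.5,0,0,0,0, 0,0,0.7,0,0,0,0, 0,0,0.7,0,0,0,0, 0,0,0.7,0,0,0,0]'
python3 - <<'E'
from h import *
o=snap('q')
cv2.imwrite('pics/q.png',cv2.resize(o['scene'][0][180:410,210:480],(700,596),interpolation=2)[...,::-1])
p,W=o['scene'];p=p.astype(int);wood=(p[...,0]-p[...,2]>45);x,y,z=np.moveaxis(W,-1,0)
for lo,hi in((.075,.1),(.1,.12),(.12,.17)):
    Q=W[wood&(abs(x-.469)<.08)&(abs(y+.29)<.04)&(z>lo)&(z<hi)]
    print(lo,len(Q),np.median(Q,0).round(4),Q.min(0).round(4),Q.max(0).round(4))
E
```

```text
clock: 10.97
tcp_pos: [0.4672, -0.2919, 0.1167]
orientation: [-0.0, -0.008, 1.0, 0.0]
wrist_force: [0.6, -0.8, 1.1]
finger_gap: 0.0425
grip_force: 0.0
clock: 11.55
tcp_pos: [0.4686, -0.2931, 0.2607]
orientation: [0.003, -0.008, 1.0, -0.002]
wrist_force: [-0.1, 0.6, 0.6]
finger_gap: 0.0426
grip_force: 0.0
0.075 182 [ 0.4677 -0.2949  0.0875] [ 0.4358 -0.2979  0.0752] [ 0.4994 -0.2889  0.0999]
0.1 186 [ 0.4619 -0.2954  0.1112] [ 0.4364 -0.2972  0.1002] [ 0.499  -0.2896  0.1199]
0.12 267 [ 0.4635 -0.295   0.1315] [ 0.436  -0.2969  0.1202] [ 0.4972 -0.2887  0.1388]
```

View pics/q.png

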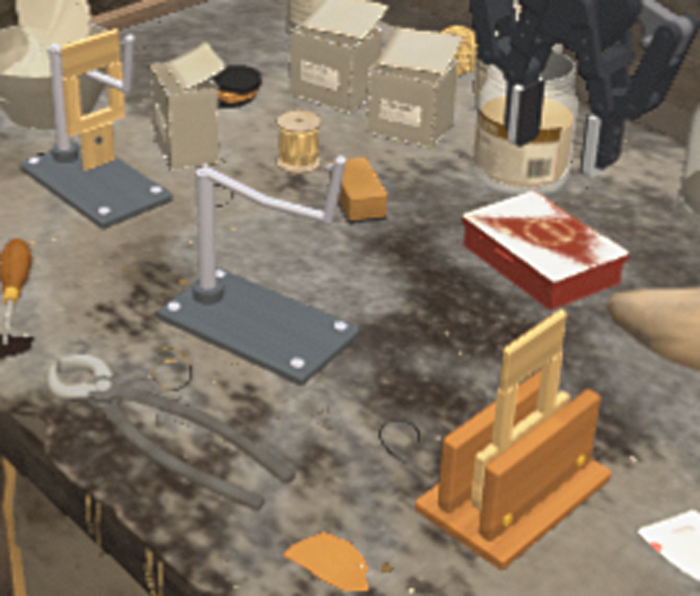

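The board stands vertically in the slot, with its top at 0.139 m (floor 10 mm + 130 mm) and centred along it. The narrow board is still on its hook and the gripper is clear.

```bash
python3 -c "
from workcell import env
print(env.hand_in())"
```

```text
the job is handed in; nothing more can be done
None
```

The wide board is off its hook and stands upright, hole end up, on the floor of the rack's slot and centred along it; the narrow board still hangs on its hook, and I handed the job in with the gripper clear, about 12 s into the 48 s allowed.

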